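# Feed a jar holder onto the bench's accessory rail

## Task

Pick up the empty jar holder from the bench and hang it on the accessory rail: feed its two rollers in at the rail's open end, push them past the spring catch, and slide the holder along until it has clearly pressed in the rubber bumper of the holder already hanging there, then let go so that it stays resting against the bumper. Never force it in the rail, do not squash the bumper flat or shove the other holder along, and leave the other things on the bench alone.

Things in the scene. Friction and masses are not known exactly. Their poses are not given: they have to be found in the camera images.
- holder_arm (a point): Jar holder to hang, 0.18-0.28 kg: grey ring on a short arm, upright aluminium back plate with two white rollers. Stands on the bench as it will hang. Point: middle of the arm, the place to grip, 24 mm above the underside. Arm 24 mm wide (y), 20 high, clear 32 mm to +x (then the ring), 41 mm to -x (then the plate). Axes: x away from rail to ring, y leading end, z up.
- holder: The same holder as a body, same axes; origin on its underside, 24 mm below holder_arm. Its ring (outer diameter 64 mm, 24 high, level with the underside) is centred 64 mm to +x of it, its plate (5 mm thick, 90 along y, 48 high) 43.5 mm to -x. The leading end face of the plate, which is to meet the bumper, is 45 mm to +y.
- lead_roller (a point): Middle of the holder's leading roller, 55 mm to -x and 25 mm to +y of holder_arm, same height and axes; the trailing roller is 50 mm behind it (-y). Rollers are discs 28 mm in diameter and 8.5 mm thick (rims chamfered 1.5 mm), axes along x, on 10 mm necks behind the plate. They glide and do not turn.
- rail: Accessory rail, fixed: level aluminium C-channel 440 mm long, 38 high, 17 deep, on two posts at its back, 100 and 380 mm from the open end (feet reach 80 mm out in front, 8 mm high). Its slot looks to its +x, away from the robot. It carries the catch and another holder (see catch_ball, rail_end). Origin on the bench below rail_mouth, same axes.
- rail_mouth (a point): Middle of the channel in the plane of the rail's open end, 160 mm above the bench. x out of the slot, y into the rail, z up. Inside 30 mm high and 10 mm deep (x -5 to +5), slot 16 mm high, lips 3 mm thick, walls 4 mm. A roller runs at x = 0 and z = 0 with 0.75 mm of play in and out, 1 mm up and down; left alone it rests 1 mm low. Sliding takes under 2 N unless askew.
- catch_ball (a point): Spring catch 14 mm in from the open end: middle of a 10 mm steel ball, level with the channel's roof, that hangs 5 mm down into it and springs up; its nut stands 14 mm up on the rail. Each roller needs a push of about 5 N along the rail to pass under it and is past when its middle is 20 mm further in. It keeps rollers from coming back out.
- rail_end (a point): Middle of the channel at the rail's closed end (black cap), 440 mm in from rail_mouth; same axes. On the rail hangs a holder like the empty one, with a lidded jar, held by friction. The near end of its plate carries the rubber_bumper: black, 30 mm high, gives 8 mm at 0.8 N per mm. Its free face is anywhere from 115 to 195 mm in from rail_mouth: find it by feel or by eye.
- tube_rack: White rack (70 x 210 mm, 82 mm high to the caps) of capped tubes; origin under its middle. Leave alone.
- dish_stack: Stack of six culture dishes, 90 mm in diameter and 90 mm high; origin under its middle. Leave alone.
- sample_jar: Small lidded jar, 52 mm in diameter, 60 mm high; origin under its middle. Leave alone.
Things that resemble listed ones, but are neither listed nor needed, are in the scene too. What is shaped like the holder but red is not meant.

How it is judged:
By the outcome, as a careful person would: the job done as asked, in the order asked, and still so for the second after the job is handed in, with the robot touching nothing.
It also fails if it takes over 72 s, if anything falls off the work surface, if the arm or the gripper's body presses on something with over 40 N, if the wrist force passes 120 N, or if a joint passes its speed limit or range.

## Robot

A 6-joint arm with a two-finger parallel gripper is mounted at the origin on the work surface. World frame = base frame: x ahead of the robot, y to its left, z up, the work surface at z = 0. Lengths are in m, angles in rad, forces in N, time in s.
With the tool pointing down it reaches from about 0.15 to 0.775 m from the base axis. Payload 6.1 kg.
Tool frame: the origin (TCP) lies between the finger pads; the fingertips stand 17 mm ahead of it and the grasp point (between the pads) lies 2 mm behind it (env.tcp_to_tips is the distance from the TCP to the fingertips, in m); x points along the fingers, y is the direction in which the jaws open and shut, and the axes are right-handed (so a half turn about x gives the same grasp; the last joint's range is limited). The gripper opens to 85 mm and grips with 20 to 120 N. Pads are 22 mm wide; open, the fingers measure 114 mm over their backs; the gripper's body (76 mm by 85 mm) begins 54 mm behind the grasp point. The pads swing forward as they close: fully open they stand 13 mm farther back than shut.
Start: joints at [1.271, 0.126, -0.04, 1.405, 0, 1.571], TCP at [0.155, 0.502, 0.222] pointing down, gripper open.
Joint ranges: [-2.72, 2.72], [-0.95, 1.95], [-1.27, 1.35], [-1.78, 2.02], [-1.46, 1.47], [-3.14, 3.14]. Speed limits (rad/s): [2.39, 2.39, 3.01, 3.14, 3.14, 3.14].

## Interface

Orientations are given as a unit quaternion [w, x, y, z].
In Python, from workcell import env, camera, camera_info, workorder gives the robot as it stands.
- The arm moves only by the tool drive_tool, never from a script. Its argument "series" is a list of rows, each a list of 5 numbers: the opening in per cent of the stroke, from 0 (shut) to 100 (fully open), then the shift along the tool's x, y, z in cm, then the turn about the tool's x in degrees. A call has 1 to 5 rows; each row shifts and turns the commanded pose from where the row before left it, along the tool's axes as they then stand; what a row does not reach is not made up. A row lasts 1/8 s, in which the tool goes at most 62.5 mm and 10.7 degrees, less where a joint would pass 70% of its speed; a pose out of reach is approached as far as the arm can. A call with a gripper value outside its range is refused whole. The fingers move at their own pace and stop on an object; "squeeze" is the grip in N (left out, the last holds). Time passes only in rows, so rows that do not move let the fingers close. It gives the time, the measured TCP pose, the force and the opening at its end, in the units of the state.
- env.observe(): the state, without advancing time (a new reading comes with each control period).
- camera(name): name is "scene" or "top"; returns the picture (384x512x3 uint8, red, green, blue); there is no depth.
- camera_info(name): a dict with "intrinsics" (3x3 intrinsics, pixels), "distortion" ([k1, k2, p1, p2, k3] as OpenCV has them; the pictures are not rectified), "origin" and "rotation" of the camera in the world. Camera axes: x right, y down, z forward; pixel columns grow to the right and rows downward; lengths in m; the calibration is good to about 2 mm. A picture is of the moment at which its call begins. camera_info takes no time and is no camera call.
- workorder.hand_in(): hands the job in, once; it reports no verdict.
The state is a dict: "t": time; "joint_positions": joint angles; "joint_vel": joint speeds; "joint_torque": joint torques, N m; "tool_pos": TCP position; "tcp_rot": TCP orientation; "wrist_force": force on the tool from outside, world axes, zero at the start; "wrist_torque": the same for the moment, N m; "gripper_width": finger opening in m.
Only numpy, scipy, OpenCV 4.12 (cv2) and the standard library are available. Lean on these libraries where they do the work, as an engineer would, in place of code of your own. Each camera call takes 0.05 s, during which the arm holds its last target.

## Working session

There is one attempt and no reset: what is moved stays moved. The work goes in short steps, Python scripts to look and compute and a tool call to move; the robot and the scene stay as the last step left them, time stands still between calls to the robot, and variables do not carry over. Pictures are saved under pics/ and viewed, and the job is handed in when it is done.

Besides the shell and the picture viewer there is one more tool, called after "Emit:" as name([rows], argument=value, ...), one row to a line, values as JSON. drive_tool: Moves the arm, as the interface text tells. Its arguments: {"type":"object","properties":{"series":{"type":"array"},"squeeze":{"type":"number"}},"required":["series"]}

```bash
ls; mkdir -p pics
python3 - <<'E'
from workcell import env,camera,camera_info
import cv2,numpy as np
for n in("scene","top"):
    im=camera(n); cv2.imwrite(f"pics/{n}0.png",im[:,:,::-1])
    cv2.imwrite(f"pics/{n}0b.png",cv2.resize(im[:,:,::-1],(800,600),interpolation=cv2.INTER_CUBIC))
    i=camera_info(n); print(n,{k:np.round(v,4).tolist() for k,v in i.items()})
print(env.observe())
E
```

```text
pics
scene {'intrinsics': [[404.7375, 0.0, 261.0998], [0.0, 404.7375, 185.3034], [0.0, 0.0, 1.0]], 'distortion': [0.0394, 0.0, 0.0, 0.0, 0.0], 'origin': [1.2297, 0.3838, 1.006], 'rotation': [-0.1838, 0.4694, 0.8078, -0.3057]}
top {'intrinsics': [[406.0512, 0.0, 253.4439], [0.0, 406.0512, 196.8645], [0.0, 0.0, 1.0]], 'distortion': [-0.0773, 0.0, 0.0, 0.0, 0.0], 'origin': [0.3267, 0.0165, 1.2747], 'rotation': [-0.0791, 0.7206, -0.6851, 0.0716]}
{'t': 0.1, 'joint_positions': array([ 1.27098526e+00,  1.26367191e-01, -4.05361537e-02,  1.40538859e+00,
        1.70264044e-05,  1.57081883e+00]), 'joint_vel': array([ 0.00077489, -0.00106776,  0.00280817,  0.00026488,  0.00031034,
       -0.00024821]), 'joint_torque': array([ 1.63627868e-03, -4.36897838e+01,  3.53610241e+01,  1.35263120e-02,
        1.44365049e-04,  3.46129696e-06]), 'tool_pos': array([0.15493441, 0.50121377, 0.22166808]), 'tcp_rot': array([ 0.69909041,  0.10508856,  0.69926025, -0.10613246]), 'wrist_force': array([-0.16335731,  0.19415792,  0.17042372]), 'wrist_torque': array([-0.01281401, -0.01999883,  0.02081437]), 'gripper_width': 0.08533949254994035}
```

View pics/scene0b.png

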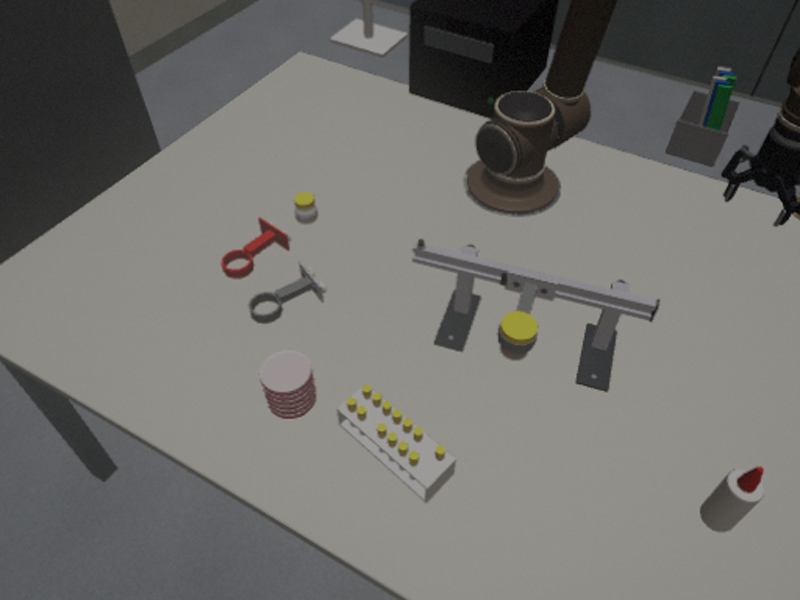

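View pics/top0b.png

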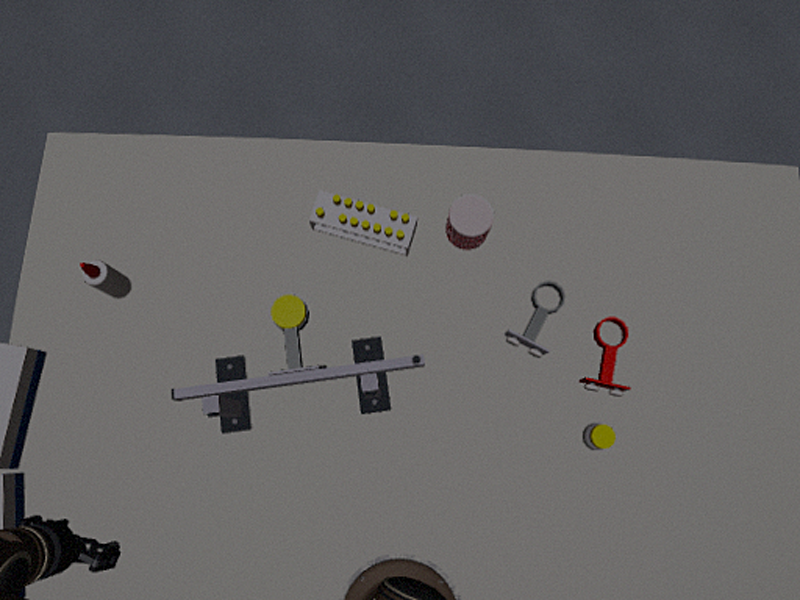

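The top view shows the grey holder near (530,325), the red decoy at (610,355), and the rail from its open end with the catch nut at (418,360) to the cap at (175,393). The hung holder's plate starts near x=325. Next I'll zoom in and measure.

```bash
cat > h.py <<'E'
import numpy as np,cv2
from scipy.spatial.transform import Rotation as R
from workcell import env,camera,camera_info
def rot(q): return R.from_quat([q[1],q[2],q[3],q[0]])
def ray(n,uv):
    i=camera_info(n); K=np.array(i["intrinsics"]);d=np.array(i["distortion"])
    p=cv2.undistortPoints(np.array(uv,float).reshape(-1,1,2),K,d).reshape(-1,2)
    v=rot(i["rotation"]).apply(np.c_[p,np.ones(len(p))])
    return np.array(i["origin"]),v
def plane(n,uv,z):
    o,v=ray(n,uv); return o+v*((z-o[2])/v[:,2])[:,None]
def proj(n,P):
    i=camera_info(n); K=np.array(i["intrinsics"]);d=np.array(i["distortion"])
    Pc=rot(i["rotation"]).inv().apply(np.atleast_2d(P)-np.array(i["origin"]))
    return cv2.projectPoints(Pc,np.zeros(3),np.zeros(3),K,d)[0].reshape(-1,2)
def crop(im,x0,y0,w,h,f,name):
    cv2.imwrite(name,cv2.resize(im[y0:y0+h,x0:x0+w,::-1] if im.ndim==3 else im[y0:y0+h,x0:x0+w],None,fx=f,fy=f,interpolation=cv2.INTER_CUBIC))
E
python3 - <<'E'
from h import *
t=cv2.imread("pics/top0.png")[:,:,::-1]; s=cv2.imread("pics/scene0.png")[:,:,::-1]
crop(np.clip(t.astype(int)*1.8,0,255).astype(np.uint8),310,170,70,65,9,"pics/c1.png")
crop(np.clip(t.astype(int)*1.8,0,255).astype(np.uint8),105,180,175,95,4.5,"pics/c2.png")
crop(np.clip(s.astype(int)*1.8,0,255).astype(np.uint8),255,145,170,90,4.6,"pics/c3.png")
E
```

```text
(no output)
```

View pics/c1.png

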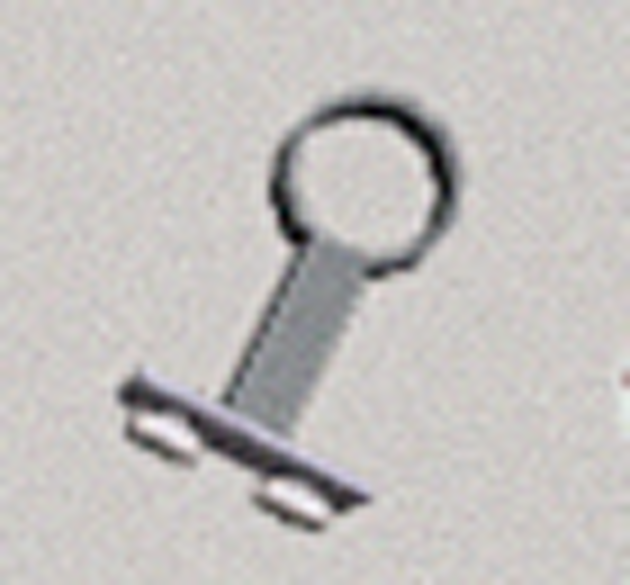

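View pics/c2.png

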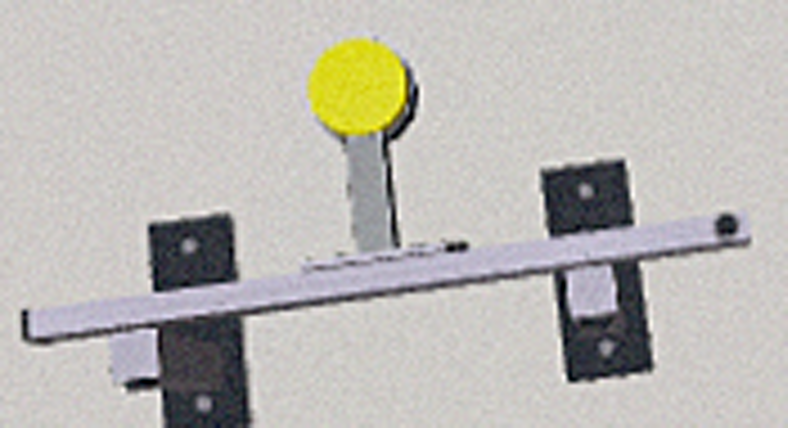

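View pics/c3.png

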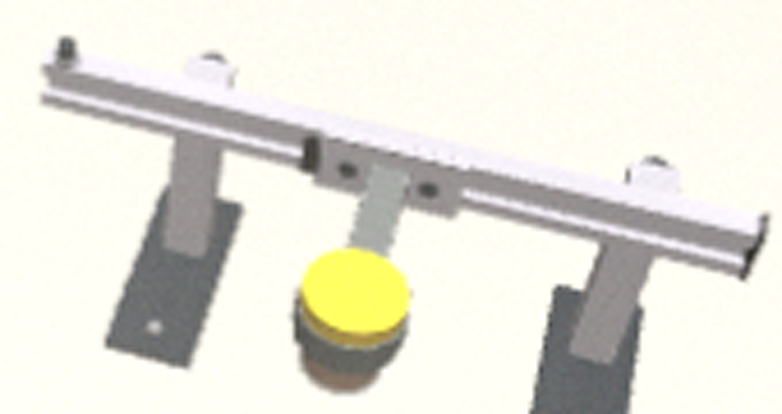

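Run:
```python
from h import *
def o(p,x0,y0,f): return (np.array(p,float)+.5)/f-.5+[x0,y0]
c1=lambda p:o(p,310,170,9); c2=lambda p:o(p,105,180,4.5); c3=lambda p:o(p,255,145,4.6)
# rail
nut=plane("top",c2([[728,222]]),.193)[0]; print("nut",nut)
e=plane("top",c2([[25,309],[747,211],[750,240],[30,340]]),.179); print("railtop corners\n",e.round(4))
print("scene nut top",plane("scene",c3([[67,40]]),.193)[0].round(4))
print("scene rail near-open top front corner", plane("scene",c3([[48,77],[762,222]]),.179).round(4))
print("bumper free face scene at front", plane("scene",c3([[305,150]]),.16).round(4), "top", plane("top",c2([[468,246]]),.175).round(4))
print("plate top far ends (top)",plane("top",c2([[303,268],[445,246]]),.184).round(4))
# holder
print("plate top edge",plane("top",c1([[137,372],[370,497]]),.048).round(4))
print("ring ctr", plane("top",c1([[365,188]]),.024).round(4))
print("arm corners top",plane("top",c1([[308,243],[370,278],[292,435],[225,400]]),.034).round(4))
print("roller",plane("top",c1([[165,430],[295,500]]),.036).round(4))
```

```text
nut [ 0.47472875 -0.00506548  0.193     ]
railtop corners
 [[ 0.4014  0.4165  0.179 ]
 [ 0.4839 -0.0165  0.179 ]
 [ 0.4664 -0.0191  0.179 ]
 [ 0.3831  0.4112  0.179 ]]
scene nut top [ 0.473  -0.0075  0.193 ]
scene rail near-open top front corner [[ 0.4954 -0.0085  0.179 ]
 [ 0.3916  0.4122  0.179 ]]
bumper free face scene at front [[0.4548 0.152  0.16  ]] top [[0.4546 0.151  0.175 ]]
plate top far ends (top) [[0.4351 0.2481 0.184 ]
 [0.4528 0.1637 0.184 ]]
plate top edge [[ 0.5592 -0.1847  0.048 ]
 [ 0.5199 -0.2648  0.048 ]]
ring ctr [[ 0.6336 -0.2684  0.024 ]]
arm corners top [[ 0.6104 -0.2462  0.034 ]
 [ 0.599  -0.2679  0.034 ]
 [ 0.5424 -0.2409  0.034 ]
 [ 0.5535 -0.2176  0.034 ]]
roller [[ 0.5417 -0.1967  0.036 ]
 [ 0.5195 -0.2417  0.036 ]]
```

```bash
cat >> h.py <<'E'
def st(): 
    s=env.observe(); M=rot(s["tcp_rot"]).as_matrix(); return s,np.array(s["tool_pos"]),M
def delta(target,yaw_deg):
    """yaw: holder yaw; tool y along +-holder y. prints turn first(deg about tool x) and shift in tool axes after turn / now"""
    s,p,M=st(); y=M[:,1]; a=np.degrees(np.arctan2(-y[0],y[1]))
    d=(yaw_deg-a+90)%180-90   # world z turn
    turn=-d
    print("t",s["t"],"p",p.round(4),"toolx",M[:,0].round(4),"y",y.round(4),"yaw",round(a,2),"F",np.round(s["wrist_force"],2),"T",np.round(s["wrist_torque"],3),"w",round(s["gripper_width"],4))
    D=np.array(target)-p
    M2=M@R.from_euler('x',turn,degrees=True).as_matrix()
    print("turn about tool x:",round(turn,2),"shift cm now-axes",(M.T@D*100).round(2),"after turn",(M2.T@D*100).round(2))
E
python3 - <<'E'
from h import *
delta([.579,-.2435,.12],-26.0)
E
```

```text
t 0.1 p [0.1549 0.5012 0.2217] toolx [-5.0e-04 -1.4e-03 -1.0e+00] y [ 0.2954  0.9554 -0.0015] yaw -17.18 F [-0.16  0.19  0.17] T [-0.013 -0.02   0.021] w 0.0853
turn about tool x: 8.82 shift cm now-axes [ 10.25 -58.61  62.51] after turn [ 10.25 -48.33  70.76]
```

Emit:
drive_tool([
  [100,-4,0,0,0],
  [100,-1,-3,3.2,0],
  [100,0,-3.9,4.2,0],
  [100,0,-3.9,4.2,0],
  [100,0,-3.9,4.2,0],
], squeeze=60)

```text
t: 0.72
tool_pos: [0.263, 0.3128, 0.2721]
tcp_rot: [0.699, 0.105, 0.699, -0.105]
wrist_force: [0.8, 0.8, 0.2]
gripper_width: 0.0853
```

Emit:
drive_tool([
  [100,0,-3.9,4.2,0],
  [100,0,-3.9,4.2,0],
  [100,0,-3.9,4.2,0],
  [100,0,-3.9,4.2,0],
  [100,0,-3.9,4.2,0],
])

```text
t: 1.35
tool_pos: [0.4061, 0.0643, 0.2723]
tcp_rot: [0.699, 0.106, 0.699, -0.106]
wrist_force: [1.1, 1.0, 0.1]
gripper_width: 0.0855
```

Emit:
drive_tool([
  [100,0,-3.9,4.2,0],
  [100,0,-3.9,4.2,0],
  [100,0,-3.9,4.2,0],
  [100,0,-3.9,4.2,0],
  [100,0,0,0,8.8],
])

```text
t: 1.98
tool_pos: [0.5212, -0.1357, 0.2704]
tcp_rot: [0.687, 0.162, 0.689, -0.162]
wrist_force: [0.5, -0.1, -0.1]
gripper_width: 0.0853
```

Run:
```python
from h import *
delta([.579,-.2435,.12],-26.0)
```

```text
t 1.975 p [ 0.5212 -0.1357  0.2704] toolx [-2.6e-03  2.0e-04 -1.0e+00] y [ 0.4452  0.8954 -0.001 ] yaw -26.44 F [ 0.51 -0.14 -0.13] T [0.063 0.002 0.034] w 0.0853
turn about tool x: -0.44 shift cm now-axes [15.02 -7.06 10.01] after turn [15.02 -7.14  9.96]
```

Emit:
drive_tool([
  [100,3,-3.5,5,0],
  [100,4,-3.6,5,0],
  [100,4,0,0,0],
  [100,3,0,0,0],
  [100,0,0,0,0],
])

```text
t: 2.6
tool_pos: [0.5702, -0.2272, 0.1376]
tcp_rot: [0.687, 0.159, 0.691, -0.159]
wrist_force: [0.7, -0.6, 0.9]
gripper_width: 0.0854
```

Run:
```python
from h import *
delta([.579,-.2435,.023],-26.0)
for n,x0,y0,w,h in(("top",290,150,110,90),("scene",130,140,110,90)):
    crop(np.clip(camera(n).astype(int)*1.8,0,255).astype(np.uint8),x0,y0,w,h,6,f"pics/g_{n}.png")
```

```text
t 2.6 p [ 0.5702 -0.2272  0.1376] toolx [-0.0058  0.0023 -1.    ] y [ 4.383e-01  8.988e-01 -5.000e-04] yaw -25.99 F [ 0.68 -0.62  0.93] T [-0.004  0.005  0.004] w 0.0854
turn about tool x: 0.01 shift cm now-axes [11.45 -1.08  1.57] after turn [11.45 -1.08  1.57]
```

View pics/g_top.png

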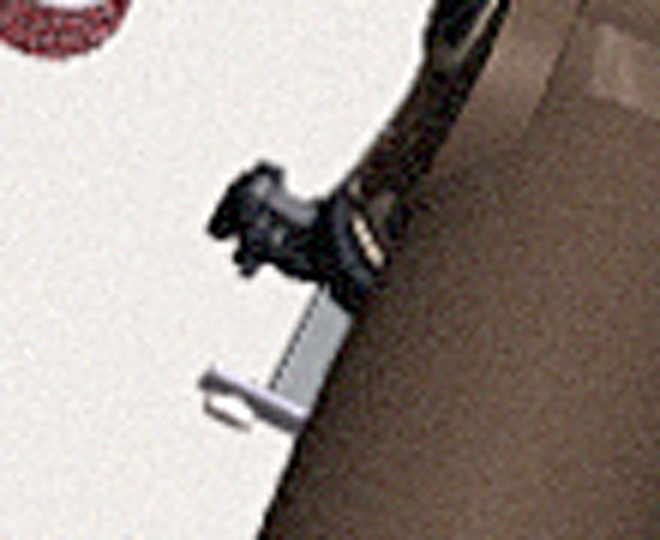

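View pics/g_scene.png

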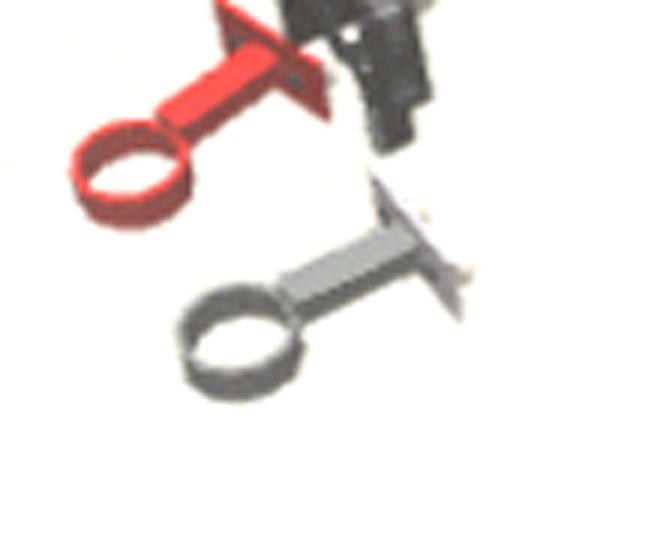

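Emit:
drive_tool([
  [70,0,0,0,0],
  [70,0,0,0,0],
])

```text
t: 2.95
tool_pos: [0.5728, -0.2279, 0.1424]
tcp_rot: [0.69, 0.159, 0.688, -0.159]
wrist_force: [-0.4, -0.2, -0.4]
gripper_width: 0.0598
```

Run:
```python
from h import *
delta([.579,-.2435,.023],-26.0)
```

```text
t 2.95 p [ 0.5728 -0.2279  0.1424] toolx [ 2.3e-03 -9.0e-04 -1.0e+00] y [4.378e-01 8.991e-01 2.000e-04] yaw -25.96 F [-0.38 -0.16 -0.4 ] T [0.002 0.059 0.053] w 0.0598
turn about tool x: 0.04 shift cm now-axes [11.94 -1.14  1.21] after turn [11.94 -1.14  1.21]
```

Emit:
drive_tool([
  [70,2.5,-1.1,1.2,0],
  [70,4,0,0,0],
  [70,2,0,0,0],
  [70,0,0,0,0],
  [70,0,0,0,0],
])

```text
t: 3.58
tool_pos: [0.5789, -0.2431, 0.0573]
tcp_rot: [0.69, 0.159, 0.688, -0.159]
wrist_force: [-0.7, -0.8, 0.3]
gripper_width: 0.0598
```

Run:
```python
from h import *
delta([.579,-.2435,.023],-26.0)
for n,x0,y0,w,h in(("top",290,150,110,90),("scene",130,140,110,90)):
    crop(np.clip(camera(n).astype(int)*1.8,0,255).astype(np.uint8),x0,y0,w,h,6,f"pics/h_{n}.png")
```

```text
t 3.575 p [ 0.5789 -0.2431  0.0573] toolx [ 1.8e-03 -8.0e-04 -1.0e+00] y [4.379e-01 8.990e-01 1.000e-04] yaw -25.97 F [-0.7  -0.84  0.35] T [ 0.011 -0.049  0.015] w 0.0598
turn about tool x: 0.03 shift cm now-axes [ 3.43 -0.03  0.02] after turn [ 3.43 -0.03  0.02]
```

View pics/h_scene.png

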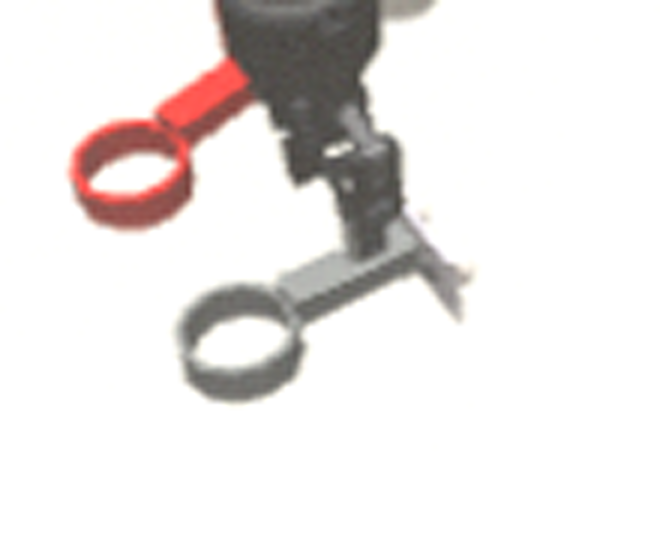

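View pics/h_top.png

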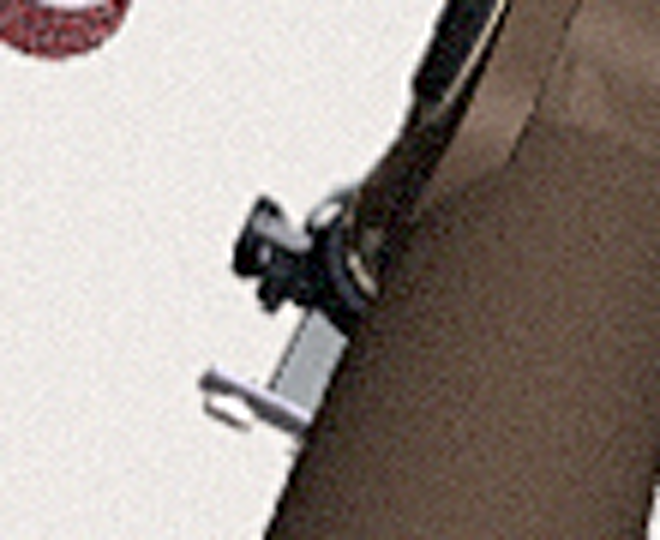

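The scene view shows the gripper straddling the arm at about (365,225) in the crop. I'll lower it and close.

Emit:
drive_tool([
  [70,1.7,0,0,0],
  [70,1.7,0,0,0],
  [70,0,0,0,0],
  [70,0,0,0,0],
])

```text
t: 4.18
tool_pos: [0.5779, -0.2428, 0.0215]
tcp_rot: [0.689, 0.159, 0.689, -0.159]
wrist_force: [0.0, -0.4, -0.1]
gripper_width: 0.0599
```

Emit:
drive_tool([
  [0,0,0,0,0],
  [0,0,0,0,0],
  [0,0,0,0,0],
  [0,0,0,0,0],
  [0,0,0,0,0],
], squeeze=70)

```text
t: 4.8
tool_pos: [0.5784, -0.2432, 0.0227]
tcp_rot: [0.689, 0.159, 0.689, -0.159]
wrist_force: [-1.4, -0.5, 5.2]
gripper_width: 0.0201
```

Run:
```python
from h import *
delta([.579,-.2435,.185],10.9)
```

```text
t 4.8 p [ 0.5784 -0.2432  0.0227] toolx [ 1.1e-03 -8.0e-04 -1.0e+00] y [ 4.381e-01  8.989e-01 -2.000e-04] yaw -25.99 F [-1.36 -0.53  5.17] T [-0.046  0.319  0.025] w 0.0201
turn about tool x: -36.89 shift cm now-axes [-1.623e+01 -1.000e-02  9.000e-02] after turn [-16.23  -0.06   0.07]
```

Emit:
drive_tool([
  [0,0,0,0,0],
  [0,0,0,0,0],
])

```text
t: 5.05
tool_pos: [0.5784, -0.2432, 0.0227]
tcp_rot: [0.689, 0.159, 0.689, -0.159]
wrist_force: [-0.9, -0.1, 5.0]
gripper_width: 0.0203
```

Run:
```python
from h import *
delta([.579,-.2435,.185],10.9)
for n,x0,y0,w,h in(("top",290,150,110,90),("scene",130,140,110,90)):
    crop(np.clip(camera(n).astype(int)*1.8,0,255).astype(np.uint8),x0,y0,w,h,6,f"pics/i_{n}.png")
```

```text
t 5.05 p [ 0.5784 -0.2432  0.0227] toolx [ 1.1e-03 -8.0e-04 -1.0e+00] y [ 4.382e-01  8.989e-01 -2.000e-04] yaw -25.99 F [-0.93 -0.15  4.97] T [-0.124  0.311  0.053] w 0.0203
turn about tool x: -36.89 shift cm now-axes [-16.23  -0.     0.09] after turn [-16.23  -0.06   0.07]
```

View pics/i_scene.png

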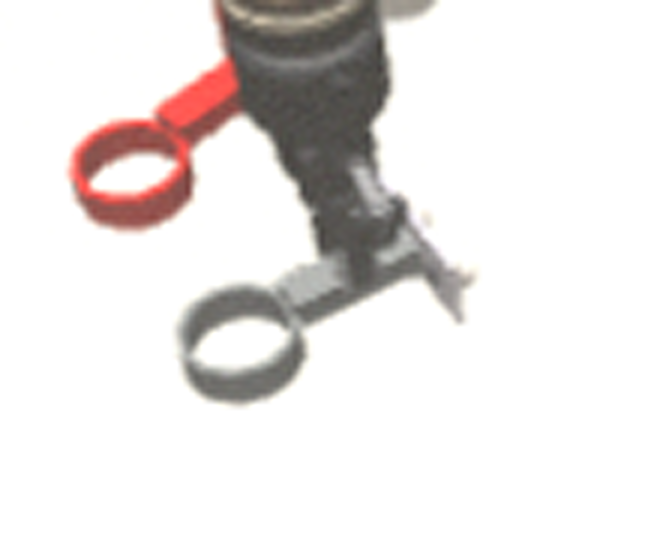

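View pics/i_top.png

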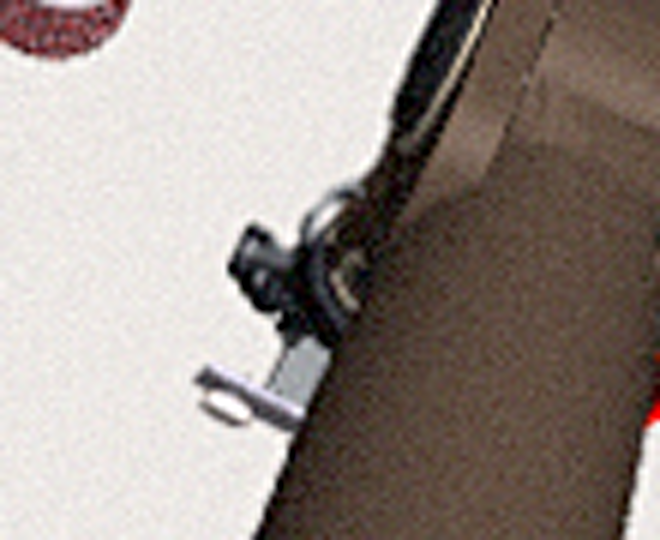

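Emit:
drive_tool([
  [0,-1,0,0,0],
  [0,-3,0,0,0],
  [0,-4,0,0,0],
  [0,-4,0,0,0],
  [0,-4,0,0,0],
])

```text
t: 5.78
tool_pos: [0.5778, -0.2426, 0.1831]
tcp_rot: [0.689, 0.159, 0.689, -0.159]
wrist_force: [0.5, -0.2, -1.8]
gripper_width: 0.0205
```

Emit:
drive_tool([
  [0,-1,0,0,-9],
  [0,0,0,0,-9],
  [0,0,0,0,-9],
  [0,0,0,0,-9.9],
  [0,0,0,0,0],
])

```text
t: 6.4
tool_pos: [0.5779, -0.2427, 0.1917]
tcp_rot: [0.704, -0.067, 0.704, 0.067]
wrist_force: [0.9, -1.3, -2.6]
gripper_width: 0.0202
```

Run:
```python
from h import *
delta([.5407,-.0824,.160],10.9)
for n,x0,y0,w,h in(("top",240,130,133,100),("scene",130,80,160,120)):
    im=camera(n); cv2.imwrite(f"pics/j_{n}_full.png",im[:,:,::-1])
    crop(np.clip(im.astype(int)*1.8,0,255).astype(np.uint8),x0,y0,w,h,5 if n=="scene" else 6,f"pics/j_{n}.png")
```

```text
t 6.4 p [ 0.5779 -0.2427  0.1917] toolx [-5.e-04  4.e-04 -1.e+00] y [-1.878e-01  9.822e-01  4.000e-04] yaw 10.82 F [ 0.93 -1.31 -2.65] T [-0.04  -0.006 -0.002] w 0.0202
turn about tool x: -0.08 shift cm now-axes [ 3.18 16.44 -0.64] after turn [ 3.18 16.44 -0.62]
```

View pics/j_scene.png

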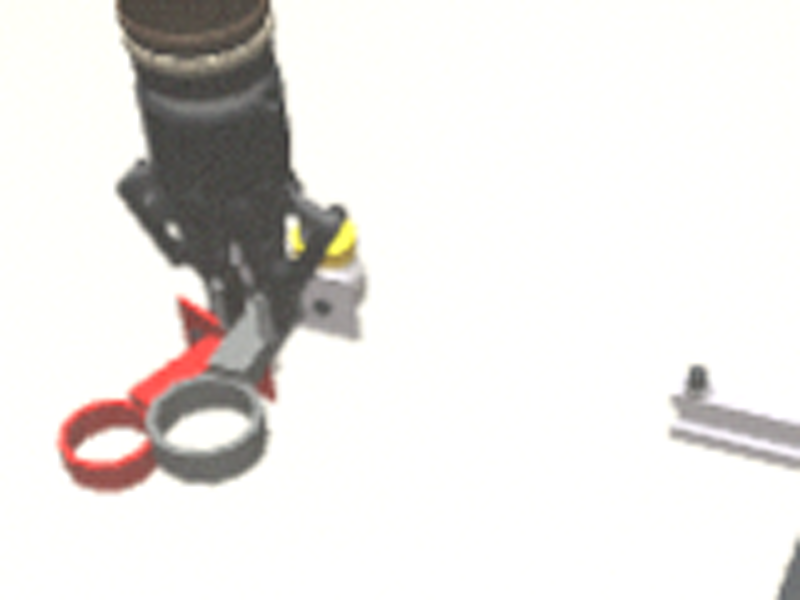

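View pics/j_top.png

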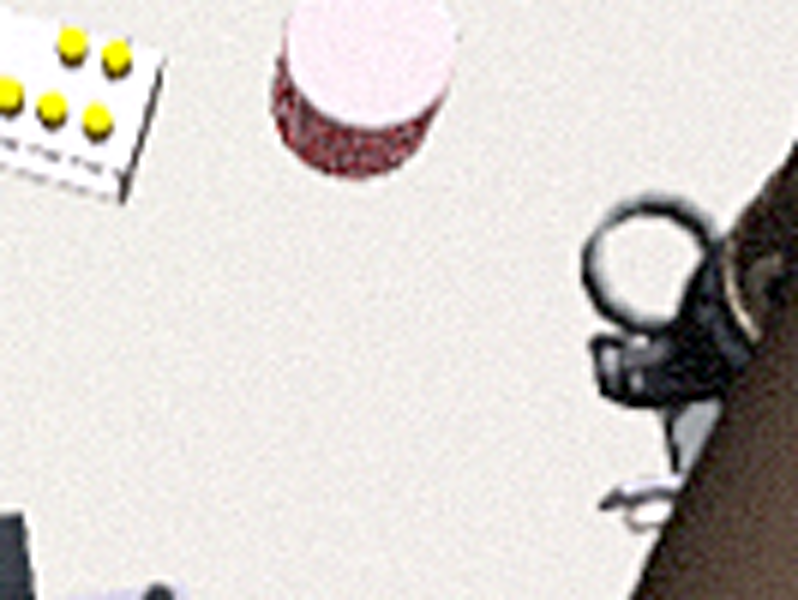

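```bash
python3 - <<'E'
from h import *
th=np.radians(10.87); X=np.array([np.cos(th),np.sin(th),0]);Y=np.array([-np.sin(th),np.cos(th),0]);m=np.array([.4757,-.0180,.160])
P=lambda x,y,z:m+x*X+y*Y+np.array([0,0,z])
pts=[P(8,y,z) if 0 else P(x/1e3,y/1e3,z/1e3) for x,y,z in [(8,0,19),(8,0,8),(8,0,-8),(8,0,-19),(-9,0,19),(8,440,19),(8,440,-19),(-9,440,19),(0,14,33),(0,14,19)]]
for n,x0,y0,w,h,f in(("top",230,215,60,40,12),("scene",255,145,60,40,12),("scene",380,160,60,40,12),("top",105,230,60,40,12)):
    im=cv2.imread(f"pics/{n}0.png"); k=cv2.resize(np.clip(im[y0:y0+h,x0:x0+w].astype(int)*1.6,0,255).astype(np.uint8),None,fx=f,fy=f,interpolation=cv2.INTER_CUBIC)
    for q in proj(n,pts): 
        c=((q-[x0,y0]+.5)*f-.5).round().astype(int); cv2.drawMarker(k,tuple(map(int,c)),(0,0,255),cv2.MARKER_CROSS,12,1)
    cv2.imwrite(f"pics/m_{n}{x0}.png",k)
E
cd pics; python3 -c "
import cv2,numpy as np
a=[cv2.imread(f'm_{n}.png') for n in('top230','scene255','scene380','top105')]
cv2.imwrite('m.png',cv2.resize(np.vstack([np.hstack(a[:2]),np.hstack(a[2:])]),(800,533),interpolation=cv2.INTER_AREA))"
```

```text
(no output)
```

View pics/m.png

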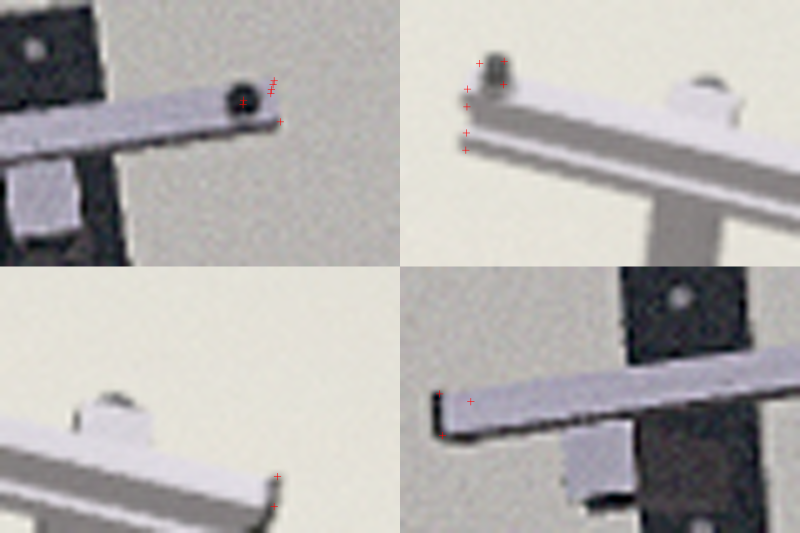

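```bash
cat >> h.py <<'E'
TH=10.87
def rail_pt(x,y,z,m=(.4757,-.0180,.160),th=TH):
    t=np.radians(th); return np.array(m)+x*np.array([np.cos(t),np.sin(t),0])+y*np.array([-np.sin(t),np.cos(t),0])+np.array([0,0,z])
E
python3 - <<'E'
from h import *
delta(rail_pt(.055,-.070,-.0013),TH)
E
```

```text
t 6.5 p [ 0.578  -0.2428  0.1917] toolx [-3.e-04  2.e-04 -1.e+00] y [-1.865e-01  9.825e-01  3.000e-04] yaw 10.75 F [ 0.22 -0.32 -2.17] T [-0.037 -0.023  0.03 ] w 0.0204
turn about tool x: -0.12 shift cm now-axes [ 3.31 17.   -0.34] after turn [ 3.31 17.   -0.3 ]
```

Emit:
drive_tool([
  [0,0,3,0,0],
  [0,0,5,-0.1,0],
  [0,0,5,-0.1,-0.1],
  [0,0,4,-0.1,0],
  [0,1,0,0,0],
])

```text
t: 7.12
tool_pos: [0.5427, -0.0743, 0.1828]
tcp_rot: [0.704, -0.068, 0.703, 0.068]
wrist_force: [-0.5, -0.3, -1.7]
gripper_width: 0.0203
```

Emit:
drive_tool([
  [0,2.3,0,0,0],
  [0,0,0,0,0],
  [0,0,0,0,0],
])

```text
t: 7.5
tool_pos: [0.543, -0.0772, 0.1591]
tcp_rot: [0.704, -0.067, 0.704, 0.067]
wrist_force: [-0.2, -0.3, -1.4]
gripper_width: 0.0201
```

Run:
```python
from h import *
delta(rail_pt(.055,-.070,-.0013),TH)
for n,x0,y0,w,h in(("top",170,170,133,90),("scene",195,110,160,110)):
    im=camera(n); cv2.imwrite(f"pics/k_{n}_full.png",im[:,:,::-1])
    crop(np.clip(im.astype(int)*1.8,0,255).astype(np.uint8),x0,y0,w,h,5 if n=="scene" else 6,f"pics/k_{n}.png")
```

```text
t 7.5 p [ 0.543  -0.0772  0.1591] toolx [-0.e+00 -1.e-04 -1.e+00] y [-1.897e-01  9.818e-01 -1.000e-04] yaw 10.94 F [-0.19 -0.28 -1.43] T [-0.037  0.035 -0.041] w 0.0201
turn about tool x: 0.07 shift cm now-axes [0.04 0.08 0.  ] after turn [0.04 0.08 0.  ]
```

View pics/k_scene.png

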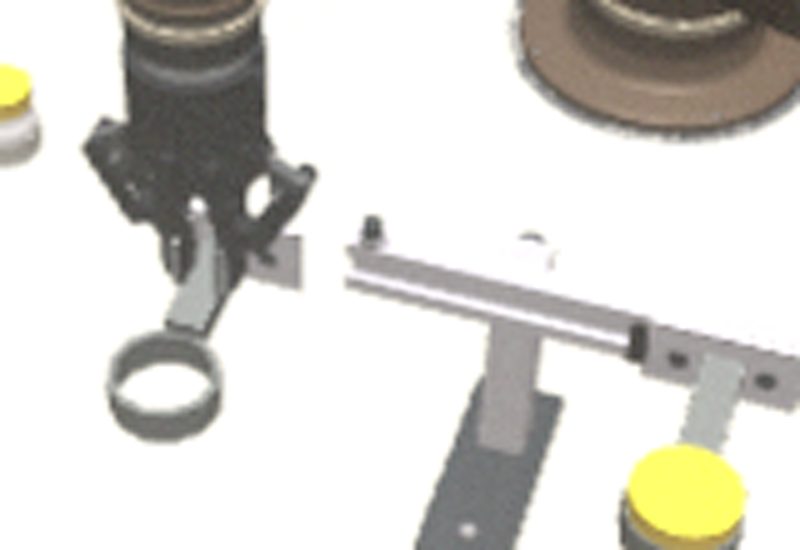

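View pics/k_top.png

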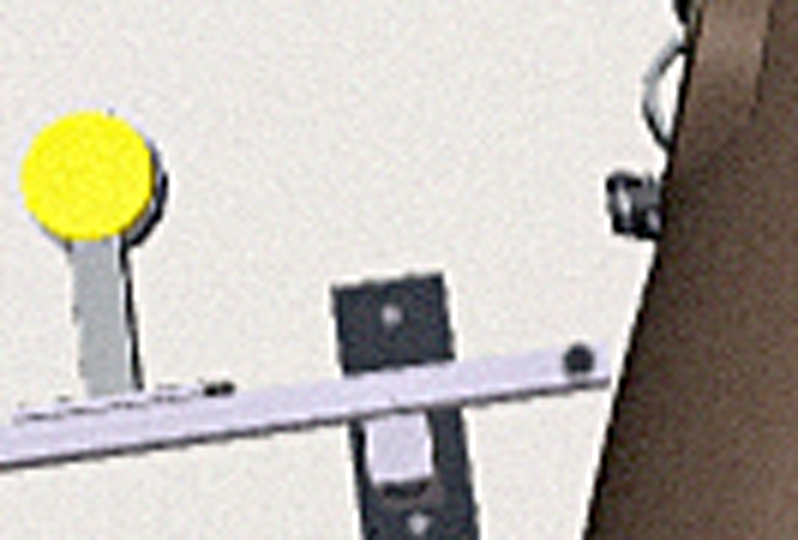

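Run:
```python
from h import *
s,p,M=st()
X=M[:,2];Y=M[:,1];Z=-M[:,0]
A=p+.0013*Z
held=[A+X*x/1e3+Y*y/1e3+Z*z/1e3 for x,y,z in[(-41,45,24),(-41,45,-24),(-41,25,0),(-41,12,24)]]
B=rail_pt(.055,.170+.045+.012,-.001); t=np.radians(TH)
hung=[rail_pt(.014,.170,.014),rail_pt(.014,.170,-.016)]
rl=[rail_pt(x/1e3,y/1e3,z/1e3) for x,y,z in[(8,0,19),(8,0,-19),(8,0,-8),(-9,0,19),(8,100,19),(8,150,19),(8,100,-19),(0,14,33)]]
n="scene";x0,y0,w,h,f=225,145,66,50,12
im=cv2.imread("pics/k_scene_full.png"); k=cv2.resize(np.clip(im[y0:y0+h,x0:x0+w].astype(int)*1.6,0,255).astype(np.uint8),None,fx=f,fy=f,interpolation=cv2.INTER_CUBIC)
for L,c in((held,(0,0,255)),(hung,(255,0,0)),(rl,(0,160,0))):
  for q in proj(n,L):
    cc=((q-[x0,y0]+.5)*f-.5).round().astype(int); print(cc); cv2.drawMarker(k,tuple(map(int,cc)),c,cv2.MARKER_CROSS,14,1)
cv2.imwrite("pics/o.png",k)
```

```text
[372 135]
[372 274]
[296 187]
[244 105]
[1158  358]
[1142  444]
[481 160]
[478 270]
[479 239]
[503 114]
[879 257]
[1083  306]
[867 366]
[547 110]
```

View pics/o.png

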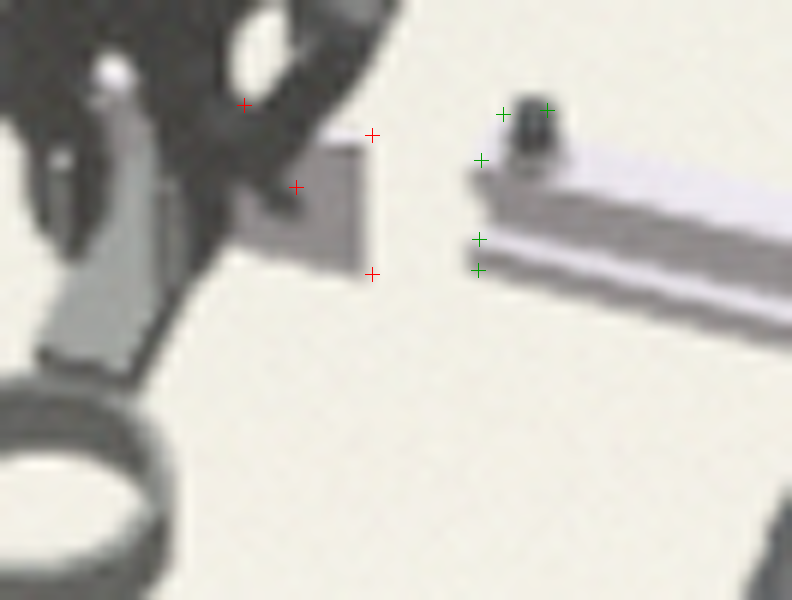

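```bash
cat > edge.py <<'E'
from h import *
def edge_resid(g,n,Pa,Pb,win=5,N=40,sgn=1):
    """signed vertical pixel residual of dark->bright(sgn=1, going down) edge near projected line Pa-Pb"""
    T=np.linspace(0,1,N)[:,None]; q=proj(n,np.array(Pa)*(1-T)+np.array(Pb)*T)
    out=[]
    for u,v in q:
        vv=np.arange(-win,win+.01,.1)
        prof=cv2.remap(g,np.full((len(vv),1),u,np.float32),(v+vv).astype(np.float32)[:,None],cv2.INTER_LINEAR).ravel()
        d=np.convolve(prof,np.r_[np.ones(10),-np.ones(10)]*.1,'same')*sgn; d[:10]=d[-10:]=-9
        i=d.argmax(); out.append((vv[i],d[i]))
    return q,np.array(out)
E
cat > rel.py <<'E'
from edge import *
import sys
f=sys.argv[1]
g=cv2.GaussianBlur(cv2.imread(f,0),(0,0),.6).astype(np.float32)
s,p,M=st(); X=M[:,2];Y=M[:,1];Z=-M[:,0]; A=p+.0013*Z
hp=lambda x,y,z:A+X*x/1e3+Y*y/1e3+Z*z/1e3
rp=lambda x,y,z:rail_pt(x/1e3,y/1e3,z/1e3)
for nm,a,b in(("held bottom",hp(-41,25,-24),hp(-41,41,-24)),("rail bottom",rp(8,5,-19),rp(8,75,-19)),("rail bottom far",rp(8,110,-19),rp(8,160,-19)),("hung bottom",rp(14,188,-25),rp(14,215,-25)),("hung bot far",rp(14,240,-25),rp(14,262,-25))):
    q,r=edge_resid(g,"scene",a,b); print(nm,"med resid px",np.median(r[:,0]).round(2),"iqr",np.percentile(r[:,0],[25,75]).round(2),"str",np.median(r[:,1]).round(0), q[0].round(1),q[-1].round(1))
d=proj("scene",[rp(14,0,-25),rp(15,0,-25),rp(14,1,-25),rp(14,0,-24)]); print("px per mm x,y,z",(d[1:]-d[0]).round(3))
E
python3 rel.py pics/k_scene_full.png
```

```text
held bottom med resid px 0.75 iqr [0.7  0.82] str 24.0 [249.3 165.8] [254.3 167.1]
rail bottom med resid px 0.6 iqr [0.5 0.6] str 24.0 [266.  167.4] [288.6 173. ]
rail bottom far med resid px 0.6 iqr [0.5 0.7] str 23.0 [300.1 175.8] [316.7 179.9]
hung bottom med resid px 0.2 iqr [-0.13  0.3 ] str 24.0 [325.5 185.1] [334.7 187.4]
hung bot far med resid px 0.3 iqr [0.3 0.4] str 24.0 [343.3 189.6] [351.  191.5]
px per mm x,y,z [[-0.105  0.228]
 [ 0.318  0.079]
 [ 0.005 -0.233]]
```

Emit:
drive_tool([
  [0,0,1,0,0],
  [0,0,1.3,-0.05,0],
  [0,-0.05,0.4,0,0],
  [0,0,0,0,0],
  [0,0,0,0,0],
])

```text
t: 8.22
tool_pos: [0.5373, -0.0501, 0.1593]
tcp_rot: [0.704, -0.068, 0.704, 0.068]
wrist_force: [-0.0, 0.1, -1.5]
gripper_width: 0.0201
```

```bash
python3 - <<'E'
from h import *
delta(rail_pt(.055,-.044,-.0013),TH)
for n,x0,y0,w,h in(("top",200,190,100,70),("scene",225,130,80,60)):
    im=camera(n); cv2.imwrite(f"pics/l_{n}_full.png",im[:,:,::-1])
    crop(np.clip(im.astype(int)*1.8,0,255).astype(np.uint8),x0,y0,w,h,8,f"pics/l_{n}.png")
E
python3 rel.py pics/l_scene_full.png
```

```text
t 8.225 p [ 0.5373 -0.0501  0.1593] toolx [ 2.e-04 -2.e-04 -1.e+00] y [-1.913e-01  9.815e-01 -2.000e-04] yaw 11.03 F [-0.01  0.1  -1.49] T [-0.021 -0.021 -0.037] w 0.0201
turn about tool x: 0.16 shift cm now-axes [ 0.06 -0.08  0.06] after turn [ 0.06 -0.08  0.06]
held bottom med resid px 0.8 iqr [0.77 0.9 ] str 24.0 [258.  167.8] [263.1 169. ]
rail bottom med resid px 0.6 iqr [0.5 0.6] str 24.0 [266.  167.4] [288.6 173. ]
rail bottom far med resid px 0.6 iqr [0.5 0.6] str 23.0 [300.1 175.8] [316.7 179.9]
hung bottom med resid px 0.2 iqr [-0.05  0.3 ] str 24.0 [325.5 185.1] [334.7 187.4]
hung bot far med resid px 0.3 iqr [0.3 0.4] str 25.0 [343.3 189.6] [351.  191.5]
px per mm x,y,z [[-0.105  0.228]
 [ 0.318  0.079]
 [ 0.005 -0.233]]
```

View pics/l_top.png

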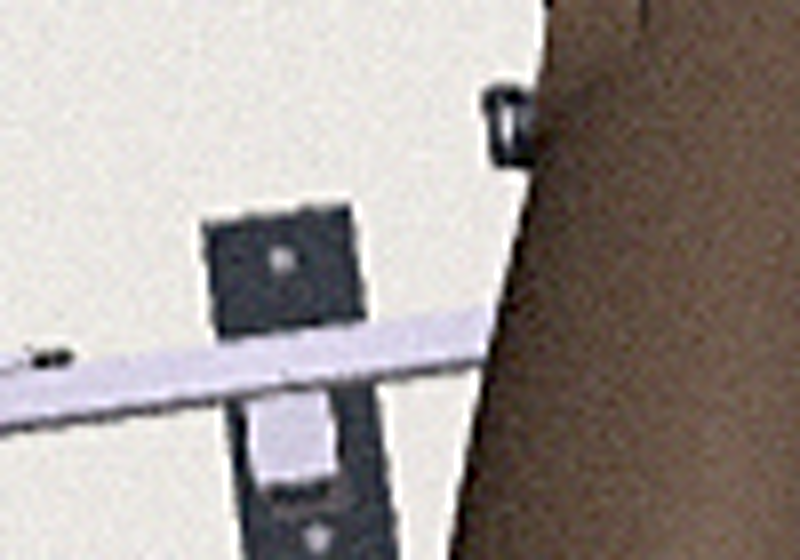

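View pics/l_scene.png

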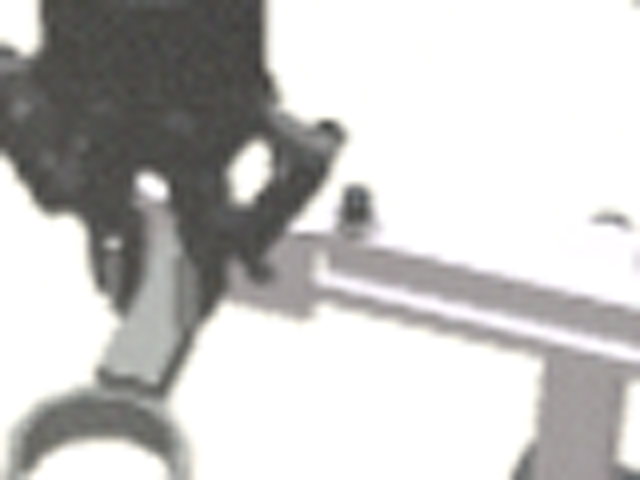

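Emit:
drive_tool([
  [0,-0.05,0.3,-0.05,-0.1],
  [0,0,0.3,0,0],
  [0,0,0,0,0],
])

```text
t: 8.7
tool_pos: [0.5355, -0.0442, 0.1598]
tcp_rot: [0.704, -0.069, 0.704, 0.069]
wrist_force: [0.2, -0.2, -2.0]
gripper_width: 0.0199
```

Emit:
drive_tool([
  [0,0,0.2,0,0],
  [0,0,0.2,0,0],
  [0,0,0,0,0],
])

```text
t: 9.07
tool_pos: [0.5348, -0.0403, 0.1598]
tcp_rot: [0.704, -0.069, 0.704, 0.069]
wrist_force: [0.1, 0.1, -2.4]
gripper_width: 0.0198
```

Run:
```python
from h import *
delta(rail_pt(.055,-.025,-.0013),TH)
```

```text
t 9.075 p [ 0.5348 -0.0403  0.1598] toolx [ 0. -0. -1.] y [-0.1931  0.9812 -0.    ] yaw 11.14 F [ 0.11  0.1  -2.4 ] T [ 0.024 -0.013 -0.012] w 0.0198
turn about tool x: 0.27 shift cm now-axes [0.11 0.8  0.12] after turn [0.11 0.8  0.12]
```

Emit:
drive_tool([
  [0,0,0.2,0.05,0.3],
  [0,0,0.2,0,0],
  [0,0,0,0,0],
])

```text
t: 9.45
tool_pos: [0.5342, -0.0362, 0.1597]
tcp_rot: [0.704, -0.067, 0.704, 0.067]
wrist_force: [-1.4, 0.2, -2.4]
gripper_width: 0.0199
```

Emit:
drive_tool([
  [0,0,0.2,0,0],
  [0,0,0,0,0],
])

```text
t: 9.7
tool_pos: [0.5339, -0.0343, 0.1597]
tcp_rot: [0.704, -0.067, 0.704, 0.067]
wrist_force: [-2.8, -0.7, -2.1]
gripper_width: 0.02
```

Run:
```python
from h import *
delta(rail_pt(.055,-.025,-.0013),TH)
```

```text
t 9.7 p [ 0.5339 -0.0343  0.1597] toolx [-5.e-04  0.e+00 -1.e+00] y [-1.879e-01  9.822e-01  1.000e-04] yaw 10.83 F [-2.79 -0.68 -2.07] T [-0.149  0.532  0.115] w 0.02
turn about tool x: -0.04 shift cm now-axes [0.1 0.2 0.1] after turn [0.1 0.2 0.1]
```

Emit:
drive_tool([
  [0,0,0,-0.07,0],
  [0,0,0,0,0],
])

```text
t: 9.95
tool_pos: [0.5337, -0.0345, 0.1599]
tcp_rot: [0.704, -0.067, 0.704, 0.067]
wrist_force: [0.1, -0.7, -2.0]
gripper_width: 0.0199
```

Emit:
drive_tool([
  [0,0,0.2,0,0],
  [0,0,0,0,0],
])

```text
t: 10.2
tool_pos: [0.5333, -0.0324, 0.1599]
tcp_rot: [0.704, -0.067, 0.704, 0.067]
wrist_force: [0.0, 1.1, -2.6]
gripper_width: 0.0201
```

Run:
```python
from h import *
delta(rail_pt(.055,-.025,-.0013),TH)
```

```text
t 10.2 p [ 0.5333 -0.0324  0.1599] toolx [ 4.e-04  2.e-04 -1.e+00] y [-1.879e-01  9.822e-01  1.000e-04] yaw 10.83 F [ 0.    1.09 -2.57] T [ 0.012 -0.059 -0.015] w 0.0201
turn about tool x: -0.04 shift cm now-axes [ 0.12 -0.    0.12] after turn [ 0.12 -0.    0.12]
```

Emit:
drive_tool([
  [0,0,0.2,-0.03,0],
  [0,0,0.2,0,0],
  [0,0,0,0,0],
])

```text
t: 10.58
tool_pos: [0.532, -0.0288, 0.1596]
tcp_rot: [0.704, -0.067, 0.704, 0.067]
wrist_force: [-0.2, -2.2, -4.3]
gripper_width: 0.0201
```

Emit:
drive_tool([
  [0,0,0.2,0,0],
  [0,0,0.2,0,0],
  [0,0,0,0,0],
])

```text
t: 10.95
tool_pos: [0.531, -0.0248, 0.1597]
tcp_rot: [0.704, -0.067, 0.704, 0.067]
wrist_force: [-0.8, -4.0, -4.1]
gripper_width: 0.0202
```

Emit:
drive_tool([
  [0,0,0.2,0,0],
  [0,0,0.2,0,0],
  [0,0,0,0,0],
])

```text
t: 11.32
tool_pos: [0.5302, -0.02, 0.1597]
tcp_rot: [0.704, -0.066, 0.704, 0.067]
wrist_force: [-0.1, -0.3, -4.8]
gripper_width: 0.0199
```

Emit:
drive_tool([
  [0,0,0.3,0,0],
  [0,0,0.3,0,0],
  [0,0,0.2,0,0],
  [0,0,0,0,0],
])

```text
t: 11.82
tool_pos: [0.5285, -0.0119, 0.1596]
tcp_rot: [0.704, -0.066, 0.704, 0.068]
wrist_force: [-1.0, 2.3, -4.6]
gripper_width: 0.0202
```

Run:
```python
from h import *
delta(rail_pt(.055,0,-.0013),TH)
```

```text
t 11.825 p [ 0.5285 -0.0119  0.1596] toolx [-0.0011  0.0022 -1.    ] y [-0.1881  0.9821  0.0024] yaw 10.84 F [-0.99  2.34 -4.58] T [ 0.633  0.242 -0.127] w 0.0202
turn about tool x: -0.03 shift cm now-axes [0.09 0.4  0.2 ] after turn [0.09 0.4  0.2 ]
```

Emit:
drive_tool([
  [0,0,0.3,0,0],
  [0,0,0.3,0,0],
  [0,0,0.2,0,0],
  [0,0,0,0,0],
])

```text
t: 12.32
tool_pos: [0.5277, -0.005, 0.1601]
tcp_rot: [0.704, -0.067, 0.704, 0.067]
wrist_force: [0.1, 0.2, -2.1]
gripper_width: 0.0203
```

Run:
```python
from h import *
delta(rail_pt(.055,0,-.0013),TH)
```

```text
t 12.325 p [ 0.5277 -0.005   0.1601] toolx [ 7.e-04  1.e-04 -1.e+00] y [-1.879e-01  9.822e-01 -1.000e-04] yaw 10.83 F [ 0.11  0.2  -2.13] T [ 0.012 -0.013 -0.054] w 0.0203
turn about tool x: -0.04 shift cm now-axes [ 0.14 -0.3   0.15] after turn [ 0.14 -0.3   0.15]
```

Emit:
drive_tool([
  [0,0,0.4,0,0],
  [0,0,0.4,0,0],
  [0,0,0.3,0,0],
  [0,0,0,0,0],
])

```text
t: 12.82
tool_pos: [0.5254, 0.006, 0.1598]
tcp_rot: [0.704, -0.067, 0.704, 0.067]
wrist_force: [0.7, 0.3, -2.2]
gripper_width: 0.02
```

Emit:
drive_tool([
  [0,0,0.3,0,0],
  [0,0,0.2,0,0],
  [0,0,0,0,0],
])

```text
t: 13.2
tool_pos: [0.5245, 0.0107, 0.1598]
tcp_rot: [0.704, -0.067, 0.704, 0.067]
wrist_force: [-1.3, 0.8, -1.7]
gripper_width: 0.02
```

Run:
```python
from h import *
delta(rail_pt(.055,.025,-.0013),TH)
```

```text
t 13.2 p [0.5245 0.0107 0.1598] toolx [ 0.  0. -1.] y [-0.1879  0.9822  0.    ] yaw 10.83 F [-1.28  0.79 -1.66] T [ 0.023 -0.    -0.004] w 0.02
turn about tool x: -0.04 shift cm now-axes [0.11 0.6  0.17] after turn [0.11 0.6  0.17]
```

Emit:
drive_tool([
  [0,0,0.2,0,0],
  [0,0,0.2,0,0],
  [0,0,0,0,0],
])

```text
t: 13.58
tool_pos: [0.5237, 0.0147, 0.1598]
tcp_rot: [0.704, -0.067, 0.704, 0.067]
wrist_force: [-1.0, 0.1, -1.4]
gripper_width: 0.0203
```

Emit:
drive_tool([
  [0,0,0.2,0,0],
  [0,0,0.2,0,0],
  [0,0,0,0,0],
])

```text
t: 13.95
tool_pos: [0.523, 0.0185, 0.1597]
tcp_rot: [0.704, -0.067, 0.704, 0.067]
wrist_force: [0.1, 0.1, -3.0]
gripper_width: 0.0202
```

Emit:
drive_tool([
  [0,0,0.2,0,0],
  [0,0,0.2,0,0],
  [0,0,0.2,0,0],
  [0,0,0,0,0],
])

```text
t: 14.45
tool_pos: [0.5214, 0.0243, 0.1595]
tcp_rot: [0.704, -0.067, 0.704, 0.067]
wrist_force: [-1.1, -3.2, -4.6]
gripper_width: 0.0202
```

Run:
```python
from h import *
delta(rail_pt(.055,.05,-.0013),TH)
```

```text
t 14.45 p [0.5214 0.0243 0.1595] toolx [-1.1e-03 -2.0e-04 -1.0e+00] y [-0.1877  0.9822  0.    ] yaw 10.82 F [-1.05 -3.21 -4.59] T [-0.512  0.173  0.048] w 0.0202
turn about tool x: -0.05 shift cm now-axes [0.08 1.71 0.21] after turn [0.08 1.71 0.21]
```

Emit:
drive_tool([
  [0,0,0.2,0,0],
  [0,0,0.2,0,0],
  [0,0,0.2,0,0],
  [0,0,0,0,0],
])

```text
t: 14.95
tool_pos: [0.5204, 0.0307, 0.1596]
tcp_rot: [0.704, -0.066, 0.704, 0.067]
wrist_force: [-2.7, -1.5, -3.9]
gripper_width: 0.0201
```

Emit:
drive_tool([
  [0,0,0.3,0,0],
  [0,0,0.3,0,0],
  [0,0,0.3,0,0],
  [0,0,0,0,0],
])

```text
t: 15.45
tool_pos: [0.5191, 0.04, 0.1599]
tcp_rot: [0.704, -0.066, 0.704, 0.067]
wrist_force: [-1.2, 1.4, -3.9]
gripper_width: 0.0199
```

Emit:
drive_tool([
  [0,0,0.3,0,0],
  [0,0,0.3,0,0],
  [0,0,0.3,0,0],
  [0,0,0.3,0,0],
  [0,0,0,0,0],
])

```text
t: 16.08
tool_pos: [0.5168, 0.0511, 0.1598]
tcp_rot: [0.704, -0.067, 0.704, 0.067]
wrist_force: [0.3, 0.4, -2.3]
gripper_width: 0.02
```

Run:
```python
from h import *
delta(rail_pt(.055,.12,-.0013),TH)
for n,x0,y0,w,h in(("top",170,170,133,90),("scene",225,110,150,110)):
    im=camera(n); cv2.imwrite(f"pics/p_{n}_full.png",im[:,:,::-1])
    crop(np.clip(im.astype(int)*1.8,0,255).astype(np.uint8),x0,y0,w,h,5 if n=="scene" else 6,f"pics/p_{n}.png")
```

```text
t 16.075 p [0.5168 0.0511 0.1598] toolx [ 1.e-04  1.e-04 -1.e+00] y [-0.1881  0.9821  0.    ] yaw 10.84 F [ 0.27  0.43 -2.31] T [ 0.017 -0.016  0.006] w 0.02
turn about tool x: -0.03 shift cm now-axes [0.11 5.99 0.16] after turn [0.11 5.99 0.16]
```

View pics/p_scene.png

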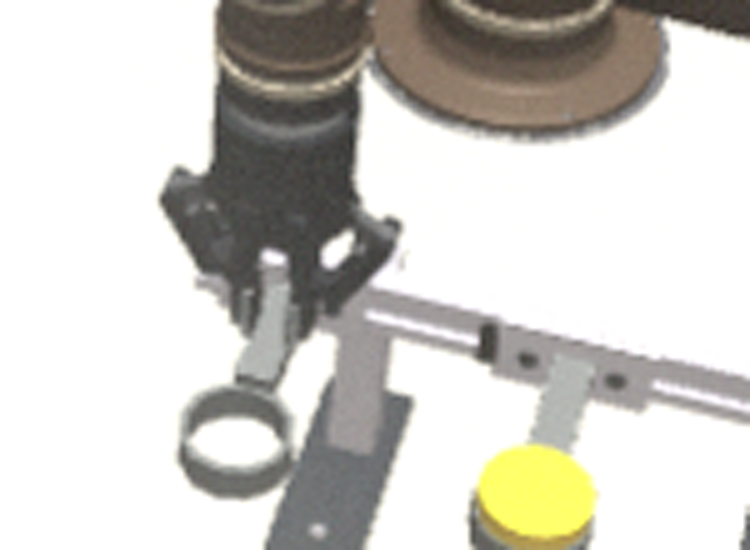

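Emit:
drive_tool([
  [0,0,0.5,0,0],
  [0,0,0.7,0,0],
  [0,0,0.8,0,0],
  [0,0,0.5,0,0],
  [0,0,0,0,0],
])

```text
t: 16.8
tool_pos: [0.512, 0.0759, 0.1598]
tcp_rot: [0.704, -0.067, 0.704, 0.067]
wrist_force: [-0.7, 0.4, -2.0]
gripper_width: 0.0199
```

Emit:
drive_tool([
  [0,0,0.7,0,0],
  [0,0,0.7,0,0],
  [0,0,0.4,0,0],
  [0,0,0.2,0,0],
  [0,0,0,0,0],
])

```text
t: 17.42
tool_pos: [0.5083, 0.0952, 0.1598]
tcp_rot: [0.704, -0.067, 0.704, 0.067]
wrist_force: [-0.3, 0.2, -1.9]
gripper_width: 0.0199
```

Run:
```python
from h import *
delta(rail_pt(.055,.125,-.0013),TH)
for n,x0,y0,w,h in(("top",170,170,133,90),("scene",265,130,120,90)):
    im=camera(n); cv2.imwrite(f"pics/q_{n}_full.png",im[:,:,::-1])
    crop(np.clip(im.astype(int)*1.8,0,255).astype(np.uint8),x0,y0,w,h,6,f"pics/q_{n}.png")
```

```text
t 17.425 p [0.5083 0.0952 0.1598] toolx [ 0.  0. -1.] y [-0.188   0.9822  0.    ] yaw 10.84 F [-0.29  0.22 -1.9 ] T [ 0.041 -0.007  0.02 ] w 0.0199
turn about tool x: -0.03 shift cm now-axes [0.11 2.   0.16] after turn [0.11 2.   0.16]
```

View pics/q_scene.png

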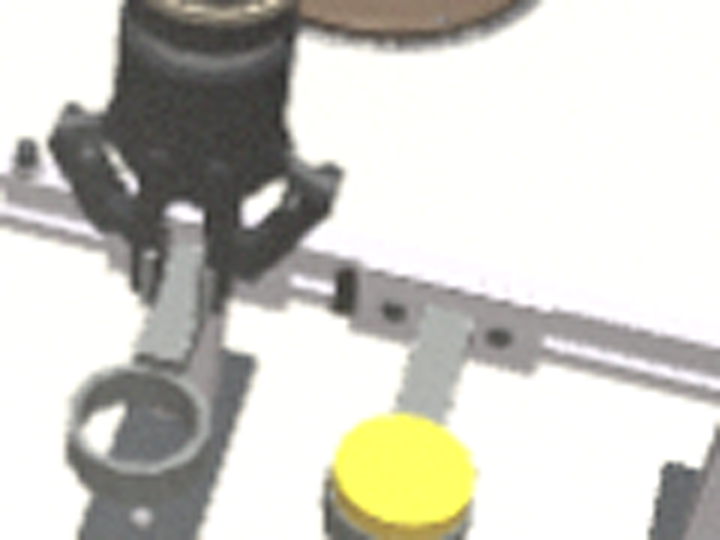

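Emit:
drive_tool([
  [0,0,0.5,0,0],
  [0,0,0.6,0,0],
  [0,0,0.4,0,0],
  [0,0,0.1,0,0],
  [0,0,0,0,0],
])

```text
t: 18.15
tool_pos: [0.5053, 0.1109, 0.1598]
tcp_rot: [0.704, -0.067, 0.704, 0.067]
wrist_force: [0.8, -0.0, -1.4]
gripper_width: 0.02
```

Emit:
drive_tool([
  [0,0,0.1,0,0],
  [0,0,0.1,0,0],
  [0,0,0,0,0],
])

```text
t: 18.52
tool_pos: [0.505, 0.1127, 0.1598]
tcp_rot: [0.704, -0.067, 0.704, 0.067]
wrist_force: [-0.3, 1.2, -2.3]
gripper_width: 0.0199
```

Emit:
drive_tool([
  [0,0,0.1,0,0],
  [0,0,0.1,0,0],
  [0,0,0,0,0],
])

```text
t: 18.9
tool_pos: [0.5046, 0.1148, 0.1598]
tcp_rot: [0.704, -0.067, 0.704, 0.067]
wrist_force: [-0.4, 0.2, -2.7]
gripper_width: 0.02
```

Run:
```python
from h import *
delta(rail_pt(.055,.125,-.0013),TH)
for n,x0,y0,w,h in(("scene",295,150,70,50),):
    im=camera(n); cv2.imwrite(f"pics/r_{n}_full.png",im[:,:,::-1])
    crop(np.clip(im.astype(int)*1.8,0,255).astype(np.uint8),x0,y0,w,h,10,f"pics/r_{n}.png")
```

```text
t 18.9 p [0.5046 0.1148 0.1598] toolx [-1.e-04  0.e+00 -1.e+00] y [-1.879e-01  9.822e-01  1.000e-04] yaw 10.83 F [-0.35  0.19 -2.69] T [-0.013  0.009 -0.024] w 0.02
turn about tool x: -0.04 shift cm now-axes [0.11 0.01 0.16] after turn [0.11 0.01 0.16]
```

View pics/r_scene.png

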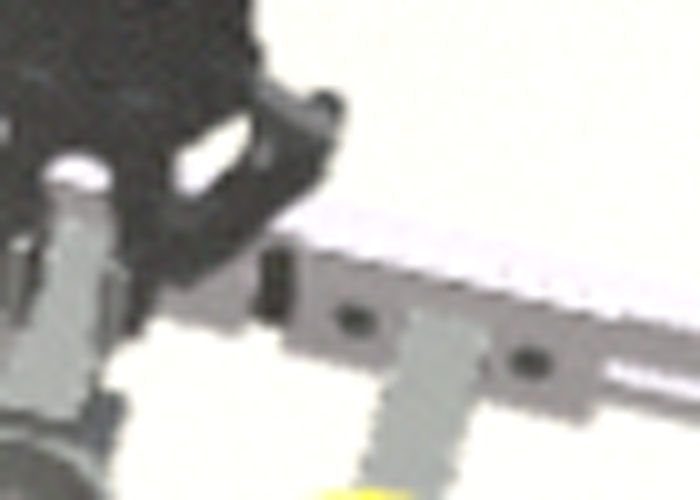

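Emit:
drive_tool([
  [0,0,0.1,0,0],
  [0,0,0.1,0,0],
  [0,0,0,0,0],
])

```text
t: 19.32
tool_pos: [0.5043, 0.1166, 0.1598]
tcp_rot: [0.704, -0.067, 0.704, 0.067]
wrist_force: [0.4, 0.4, -2.0]
gripper_width: 0.0201
```

Emit:
drive_tool([
  [0,0,0.1,0,0],
  [0,0,0,0,0],
])

```text
t: 19.58
tool_pos: [0.5041, 0.1176, 0.1598]
tcp_rot: [0.704, -0.067, 0.704, 0.067]
wrist_force: [0.3, -1.3, -1.8]
gripper_width: 0.0201
```

Emit:
drive_tool([
  [0,0,0.1,0,0],
  [0,0,0,0,0],
])

```text
t: 19.82
tool_pos: [0.504, 0.1185, 0.1599]
tcp_rot: [0.704, -0.067, 0.704, 0.067]
wrist_force: [1.3, -2.9, -2.1]
gripper_width: 0.0199
```

Emit:
drive_tool([
  [0,0,0.1,0,0],
  [0,0,0,0,0],
])

```text
t: 20.08
tool_pos: [0.5038, 0.1195, 0.1598]
tcp_rot: [0.704, -0.067, 0.704, 0.067]
wrist_force: [1.6, -2.0, -1.7]
gripper_width: 0.0202
```

Emit:
drive_tool([
  [0,0,0.1,0,0],
  [0,0,0,0,0],
  [0,0,0,0,0],
])

```text
t: 20.45
tool_pos: [0.5036, 0.1205, 0.1598]
tcp_rot: [0.704, -0.067, 0.704, 0.067]
wrist_force: [1.6, -3.1, -2.1]
gripper_width: 0.0198
```

Emit:
drive_tool([
  [0,0,0.1,0,0],
  [0,0,0,0,0],
  [0,0,0,0,0],
])

```text
t: 20.82
tool_pos: [0.5034, 0.1215, 0.1598]
tcp_rot: [0.704, -0.067, 0.704, 0.067]
wrist_force: [2.7, -2.7, -1.1]
gripper_width: 0.02
```

```bash
cat > hung.py <<'E'
from h import *
import sys
def lid(im,n):
    h=cv2.cvtColor(im,cv2.COLOR_BGR2HSV); m=cv2.inRange(h,(22,140,60),(38,255,255))
    k,_,st_,c=cv2.connectedComponentsWithStats(m); 
    return [(c[i].round(2).tolist(),int(st_[i][4])) for i in range(1,k) if st_[i][4]>150]
for a in sys.argv[1:]: print(a,lid(cv2.imread(a),a))
E
python3 - <<'E'
from h import *
F=[];T=[]
for i in range(3):
    for n in("scene","top"):
        im=camera(n); s=env.observe(); F.append(s["wrist_force"])
        if i==0: cv2.imwrite(f"pics/s_{n}_full.png",im[:,:,::-1])
        if i==0 and n=="scene": crop(np.clip(im.astype(int)*1.8,0,255).astype(np.uint8),295,150,70,50,10,f"pics/s_{n}.png")
print(np.mean(F,0).round(2)); delta(rail_pt(.055,.125,-.0013),TH)
E
python3 hung.py pics/q_scene_full.png pics/r_scene_full.png pics/s_scene_full.png pics/top0.png pics/p_top_full.png pics/s_top_full.png
```

```text
[ 3.1  -4.34 -1.76]
t 21.125 p [0.5034 0.1215 0.1598] toolx [ 3.e-04 -2.e-04 -1.e+00] y [-1.877e-01  9.822e-01 -3.000e-04] yaw 10.82 F [ 3.21 -4.62 -1.6 ] T [-0.909 -0.709 -0.006] w 0.02
turn about tool x: -0.05 shift cm now-axes [ 0.11 -0.67  0.15] after turn [ 0.11 -0.67  0.14]
pics/q_scene_full.png [([331.8, 208.71], 348)]
pics/r_scene_full.png [([331.81, 208.65], 346)]
pics/s_scene_full.png [([331.76, 208.78], 352)]
pics/top0.png [([184.09, 199.06], 364), ([385.45, 279.06], 192)]
pics/p_top_full.png [([184.24, 199.17], 366), ([385.44, 278.94], 192)]
pics/s_top_full.png [([385.4, 278.96], 193)]
```

View pics/s_scene.png

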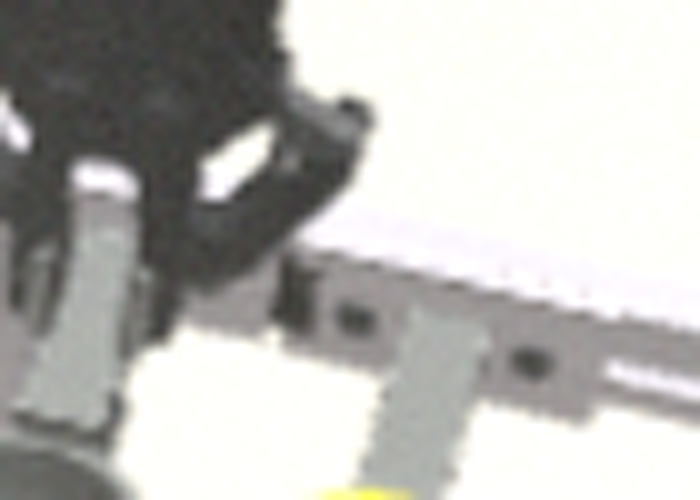

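Emit:
drive_tool([
  [0,0.05,0,0.03,0],
  [0,0.05,0,0,0],
  [0,0,0,0,0],
])

```text
t: 21.5
tool_pos: [0.5035, 0.1216, 0.1589]
tcp_rot: [0.704, -0.067, 0.704, 0.067]
wrist_force: [0.6, -4.1, 0.1]
gripper_width: 0.02
```

Emit:
drive_tool([
  [0,0.05,0,0,0],
  [0,0,0,0,0],
])

```text
t: 21.75
tool_pos: [0.5034, 0.1216, 0.1583]
tcp_rot: [0.704, -0.067, 0.704, 0.067]
wrist_force: [0.1, -4.1, 0.8]
gripper_width: 0.0199
```

Run:
```python
from h import *
F=[]
for i in range(4): camera("scene"); F.append(env.observe()["wrist_force"])
print(np.mean(F,0).round(2)); delta(rail_pt(.055,.125,-.0013),TH)
```

```text
[ 0.58 -4.91  0.66]
t 21.95 p [0.5034 0.1216 0.1583] toolx [-3.e-04 -1.e-04 -1.e+00] y [-0.1878  0.9822 -0.    ] yaw 10.82 F [-0.05 -5.66  0.91] T [-0.986  0.022  0.127] w 0.0198
turn about tool x: -0.05 shift cm now-axes [-0.04 -0.68  0.14] after turn [-0.04 -0.68  0.14]
```

Emit:
drive_tool([
  [30,0,0,0,0],
  [40,0,0,0,0],
  [50,0,0,0,0],
  [50,0,0,0,0],
  [50,0,0,0,0],
])

```text
t: 22.58
tool_pos: [0.5036, 0.1219, 0.1584]
tcp_rot: [0.704, -0.067, 0.704, 0.067]
wrist_force: [-0.2, -0.6, 0.2]
gripper_width: 0.0424
```

```bash
python3 - <<'E'
from h import *
im=camera("scene"); cv2.imwrite("pics/t_full.png",im[:,:,::-1]); crop(np.clip(im.astype(int)*1.8,0,255).astype(np.uint8),275,140,90,65,8,"pics/t.png")
delta(rail_pt(.055,.125,-.0013),TH)
E
python3 hung.py pics/t_full.png
```

```text
t 22.625 p [0.5036 0.1218 0.1583] toolx [ 1.e-04  3.e-04 -1.e+00] y [-1.879e-01  9.822e-01  3.000e-04] yaw 10.83 F [-0.25 -0.62 -0.8 ] T [-0.01   0.009  0.001] w 0.043
turn about tool x: -0.04 shift cm now-axes [-0.04 -0.7   0.12] after turn [-0.04 -0.7   0.12]
pics/t_full.png [([331.77, 208.73], 350)]
```

View pics/t.png

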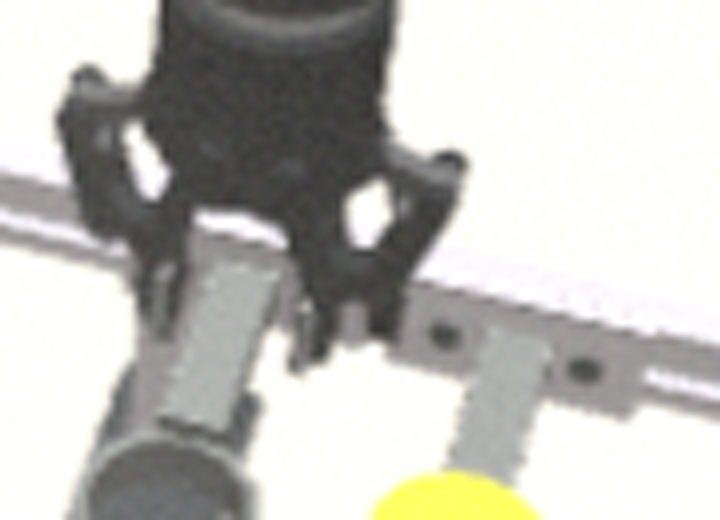

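Emit:
drive_tool([
  [50,-1,0,0,0],
  [50,-2,0,0,0],
  [50,-4,0,0,0],
  [50,-5,0,0,0],
  [50,-3,0,0,0],
])

```text
t: 23.25
tool_pos: [0.5039, 0.1217, 0.3117]
tcp_rot: [0.705, -0.066, 0.703, 0.067]
wrist_force: [0.4, -0.2, -0.3]
gripper_width: 0.0426
```

Emit:
drive_tool([
  [50,0,-5,0,0],
  [50,0,-5,0,0],
  [50,0,-5,0,0],
  [50,0,-5,0,0],
  [50,0,0,0,0],
])

```text
t: 23.88
tool_pos: [0.5415, -0.0777, 0.3085]
tcp_rot: [0.704, -0.065, 0.704, 0.065]
wrist_force: [0.6, 0.6, 0.2]
gripper_width: 0.0426
```

```bash
python3 - <<'E'
from h import *
for n,x0,y0,w,h,f in(("scene",275,140,90,65,8),("top",150,165,130,85,6)):
    im=camera(n); cv2.imwrite(f"pics/u_{n}_full.png",im[:,:,::-1]); crop(np.clip(im.astype(int)*1.8,0,255).astype(np.uint8),x0,y0,w,h,f,f"pics/u_{n}.png")
delta(rail_pt(.055,.125,-.0013),TH)
E
python3 hung.py pics/u_scene_full.png pics/u_top_full.png
```

```text
t 23.975 p [ 0.5411 -0.0751  0.3087] toolx [ 3.e-04  4.e-04 -1.e+00] y [-1.865e-01  9.825e-01  4.000e-04] yaw 10.75 F [-0.22  0.81  0.76] T [-0.002 -0.008 -0.015] w 0.0421
turn about tool x: -0.12 shift cm now-axes [15.01 19.34  0.11] after turn [15.01 19.34  0.15]
pics/u_scene_full.png [([331.79, 208.53], 341)]
pics/u_top_full.png [([184.29, 199.14], 369), ([385.4, 278.96], 193)]
```

View pics/u_scene.png

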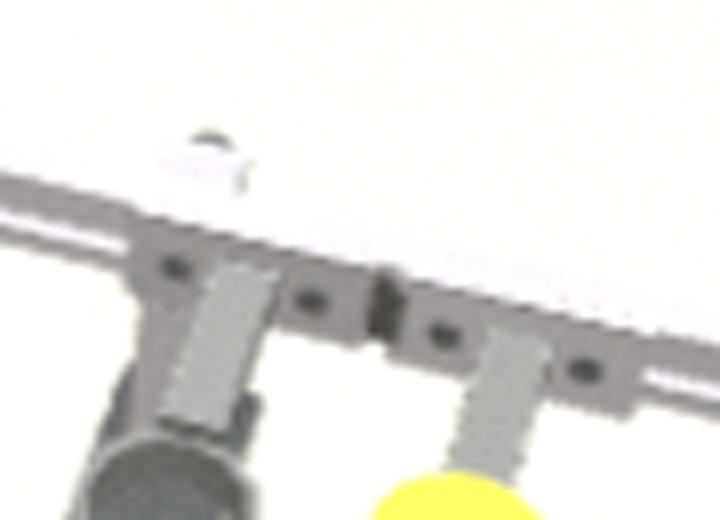

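View pics/u_top.png

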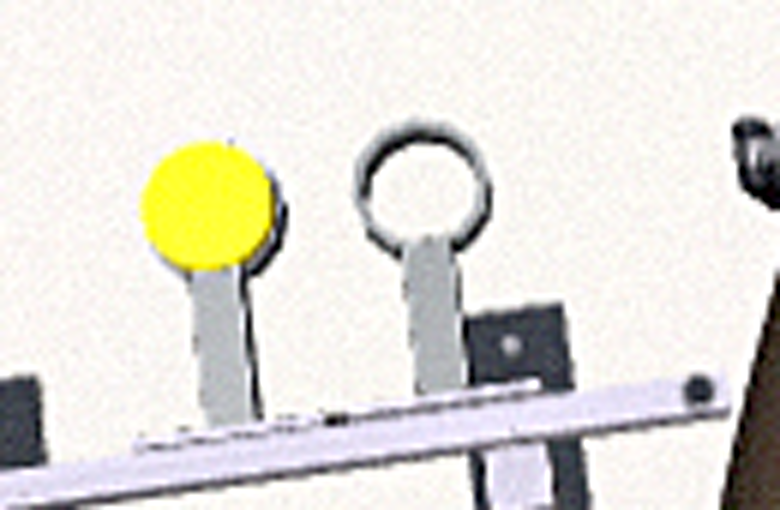

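The top view shows the plate end touching the bumper at (345,420), and the hung holder's lid hasn't moved. The arm is clear, so I'm handing in.

```bash
python3 -c "
from workcell import workorder
print(workorder.hand_in())"
```

```text
the job is handed in; nothing more can be done
None
```

The grey holder is hanging on the rail, resting against the other holder's rubber bumper. I handed the job in at about 24 s, with the gripper lifted clear and touching nothing.

- **Entry and catch:** Both rollers went in at the open end and past the spring catch. The lead roller brushed the outer lip at about 3 N, so I moved the holder 0.7 mm sideways. Passing the catch took about 3–4 N along the rail in the readings between steps.
- **Bumper:** I pressed it in about 4.5 mm of its 8 mm. The averaged force along the rail was about 5 N, including sliding friction. I estimated the amount from tool travel after first contact, so it is good to about 1 mm.
- **Release:** I lowered the holder until the rail carried its weight, then opened the gripper. The final pictures show the plate end against the bumper.
- **Other items:** The hung jar's lid shifted by no more than about 0.25 pixel in either camera, under 1 mm. The loose sample jar's lid stayed within 0.1 pixel. I did not measure the rack, the dish stack or the red holder at the end, but the arm never touched them.
- **Disagreements:** The two cameras differed by 2–4 mm on where the open end of the rail is, so I made the final alignment by feel. The gripper read 20 mm on the 24 mm arm, but it held firmly throughout.

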